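Load two feed magazines for the sequencer

TASK

Load each of the two gravity-feed magazines with one flat flow cell case and one narrow slide mailer, so that from the slot at its bottom each will hand out its flow cell case first and its mailer next. Lower the things in rather than dropping them; all shall lie flat and right way up along the magazine, the case on the floor and the mailer about midway across on top of it. Leave the power adapter and the cold block where they are.

Things in the scene. Friction and masses are not known exactly. Their poses are not given: they have to be found in the camera images.
- magazine_a: Fixed grey and aluminium feed magazine, one of two alike, open on top, 60 mm high. Origin: centre of its underside; z up, x lengthwise, yaw within 0.3 rad of world x; draw-out slot at -x end. Floor top 6 mm up; pocket 95 (x) by 65 (y) mm about the origin, corner guides 50 mm high, flared lips above. Mid of both y sides: full-height finger gap 52 mm wide, open outward. Takes any case and mailer.
- magazine_b: Fixed grey and aluminium feed magazine, one of two alike, open on top, 60 mm high. Origin: centre of its underside; z up, x lengthwise, yaw within 0.3 rad of world x; draw-out slot at -x end. Floor top 6 mm up; pocket 95 (x) by 65 (y) mm about the origin, corner guides 50 mm high, flared lips above. Mid of both y sides: full-height finger gap 52 mm wide, open outward. Takes any case and mailer.
- case_a: One of two alike flat white flow cell cases, a closed rigid box 55 (x) by 85 (y) by 18 (z) mm, about 60 g, with a narrow label stripe. Origin: centre of its underside; z up, y along its length. Grasp across the 55 mm. May lie either way round in a magazine.
- case_b: One of two alike flat white flow cell cases, a closed rigid box 55 (x) by 85 (y) by 18 (z) mm, about 60 g, with a narrow label stripe. Origin: centre of its underside; z up, y along its length. Grasp across the 55 mm. May lie either way round in a magazine.
- mailer_a: One of two alike narrow slide mailers, a closed rigid box 30 (x) by 85 (y) by 34 (z) mm, about 60 g, green with a pale label on top. Origin: centre of its underside; z up, y along its length. Grasp across the 30 mm. May lie either way round.
- mailer_b: One of two alike narrow slide mailers, a closed rigid box 30 (x) by 85 (y) by 34 (z) mm, about 60 g, green with a pale label on top. Origin: centre of its underside; z up, y along its length. Grasp across the 30 mm. May lie either way round.
- adapter: Bystander, not to be moved: plain black power adapter, 45 (x) by 90 (y) by 30 (z) mm. Origin: centre of its underside; y along its length.
- cold_block: Bystander, not to be moved: plain pale metal cold block without a label, 45 (x) by 65 (y) by 25 (z) mm. Origin: centre of its underside; y along its length.

How it is judged (in metres and radians):
At the end, for the whole second after the job is handed in: Per magazine: one case flat on its floor (within 10 mm in x, y; 3 to 10 mm up; 0.25 rad of lengthwise) and one mailer on that case (10 mm in x, 15 mm in y; 20 to 29 mm up; 0.35 rad). Tilt under 0.12 rad; all released, at rest; nothing dropped; bystanders moved under 30 mm (((x of case_a in the frame of magazine_a between -0.01 and 0.01 m and y of case_a in the frame of magazine_a between -0.01 and 0.01 m and z of case_a in the frame of magazine_a between 0.003 and 0.01 m and angle between the y axis of case_a and the x axis of magazine_a, either way round below 0.25 rad) or (x of case_a in the frame of magazine_b between -0.01 and 0.01 m and y of case_a in the frame of magazine_b between -0.01 and 0.01 m and z of case_a in the frame of magazine_b between 0.003 and 0.01 m and angle between the y axis of case_a and the x axis of magazine_b, either way round below 0.25 rad)) and ((x of case_b in the frame of magazine_a between -0.01 and 0.01 m and y of case_b in the frame of magazine_a between -0.01 and 0.01 m and z of case_b in the frame of magazine_a between 0.003 and 0.01 m and angle between the y axis of case_b and the x axis of magazine_a, either way round below 0.25 rad) or (x of case_b in the frame of magazine_b between -0.01 and 0.01 m and y of case_b in the frame of magazine_b between -0.01 and 0.01 m and z of case_b in the frame of magazine_b between 0.003 and 0.01 m and angle between the y axis of case_b and the x axis of magazine_b, either way round below 0.25 rad)) and ((x of mailer_a in the frame of magazine_a between -0.01 and 0.01 m and y of mailer_a in the frame of magazine_a between -0.015 and 0.015 m and z of mailer_a in the frame of magazine_a between 0.02 and 0.029 m and angle between the y axis of mailer_a and the x axis of magazine_a, either way round below 0.35 rad) or (x of mailer_a in the frame of magazine_b between -0.01 and 0.01 m and y of mailer_a in the frame of magazine_b between -0.015 and 0.015 m and z of mailer_a in the frame of magazine_b between 0.02 and 0.029 m and angle between the y axis of mailer_a and the x axis of magazine_b, either way round below 0.35 rad)) and ((x of mailer_b in the frame of magazine_a between -0.01 and 0.01 m and y of mailer_b in the frame of magazine_a between -0.015 and 0.015 m and z of mailer_b in the frame of magazine_a between 0.02 and 0.029 m and angle between the y axis of mailer_b and the x axis of magazine_a, either way round below 0.35 rad) or (x of mailer_b in the frame of magazine_b between -0.01 and 0.01 m and y of mailer_b in the frame of magazine_b between -0.015 and 0.015 m and z of mailer_b in the frame of magazine_b between 0.02 and 0.029 m and angle between the y axis of mailer_b and the x axis of magazine_b, either way round below 0.35 rad)) and angle between each of case_a, case_b, mailer_a, mailer_b's own z axis and vertical below 0.12 rad and linear speed of each of case_a, case_b, mailer_a, mailer_b below 0.02 m/s); the robot touches nothing.
It fails at once if the adapter or the cold block is moved by more than 30 mm (distance of any of adapter, cold_block from where it was at the start of the episode above 0.03 m).
It fails at once if a case or mailer is dropped (falls faster than 0.8 m/s, a free fall of over 3 cm, below 60 mm height) ((linear speed of case_a above 0.8 m/s and height (world z) of case_a below 0.06 m) or (linear speed of case_b above 0.8 m/s and height (world z) of case_b below 0.06 m) or (linear speed of mailer_a above 0.8 m/s and height (world z) of mailer_a below 0.06 m) or (linear speed of mailer_b above 0.8 m/s and height (world z) of mailer_b below 0.06 m)).
It also fails if it takes over 83 s, if anything falls off the work surface, if the arm or the gripper's body presses on something with over 40 N, if the wrist force passes 120 N, or if a joint passes its speed limit or range.

ROBOT

A 6-joint arm with a two-finger parallel gripper is mounted at the origin on a cart in front of the work surface, level with it; the furniture and walls round the work are solid. World frame = base frame: x ahead of the robot, y to its left, z up, the work surface at z = 0. Lengths are in mm, angles in rad, forces in N, time in s.
With the tool pointing down it reaches from about 300 to 875 mm from the base axis. Payload 4.2 kg.
Tool frame: the origin (TCP) lies between the finger pads; the fingertips stand 8 mm ahead of it and the grasp point (between the pads) lies 11 mm behind it; z points along the fingers, y is the line along which they close (so a half turn about z gives the same grasp; the last joint's range is limited). The gripper opens to 85 mm and grips with 20 to 120 N. Pads are 22 mm wide; open, the fingers measure 114 mm over their backs; the gripper's body (76 mm by 85 mm) begins 54 mm behind the grasp point. The pads swing forward as they close: fully open they stand 13 mm farther back than shut.
Start: joints at [1.133, 0.32, 1.565, -0, 1.257, -0.02], TCP at [233.31, 525.554, 239.338] pointing down, gripper open.
Joint ranges: [-3.11, 3.11], [-0.84, 2.01], [0.21, 2.61], [-1.34, 4.49], [0.05, 2.63], [-2.56, 2.56]. Speed limits (rad/s): [2.57, 2.57, 3.14, 3.14, 3.14, 3.14].

INTERFACE

Orientations are given as a unit quaternion [x, y, z, w].
In Python, from cell import arm gives the robot as it stands. The module is installed in compiled form; this text tells all that it offers.
- The arm moves only by the tool drive_tool, never from a script. Its argument "series" is a list of rows, each a list of 4 numbers: the shift along the world's x, y, z in mm, then the turn about the world's z in rad. A call has exactly 5 rows; each row is the pose to reach, as a shift and turn from the pose commanded when the call began; what a row does not reach only later rows make up. A row lasts 1/12 s, in which the tool goes at most 41.7 mm and 7.16 degrees, less where a joint would pass 70% of its speed; a pose out of reach is approached as far as the arm can. A call with a gripper value outside its range is refused whole. "jaw" is the opening, from 0 (shut) to 1 (fully open), set as the call begins (left out, the last holds). The fingers move at their own pace and stop on an object; the grip force is fixed at half the most. Time passes only in rows, so rows that repeat a pose let the fingers close, or fill a call up. It gives the time, the measured TCP pose, the force, the opening and the grip force at its end, in the units of the state.
- arm.read_state(): the state, without advancing time (a new reading comes with each control period).
- arm.get_image(name): name is "scene" or "top" or "wrist"; returns the picture (480x640x3 uint8, red, green, blue); there is no depth.
- arm.get_calibration(name): a dict with "mtx" (3x3 intrinsics, pixels), "D" ([k1, k2, p1, p2, k3] as OpenCV has them; the pictures are not rectified), "rvec" (rotation vector, rad) and "tvec" (3), from world to camera coordinates, as OpenCV has them; the wrist camera has in their place "T_tool_cam" (4x4, takes a point from camera to tool coordinates, whose origin is the TCP and whose axes are the flange's). Camera axes: x right, y down, z forward; pixel columns grow to the right and rows downward; lengths in mm; the calibration is good to about 2 mm. A picture is of the moment at which its call begins: read the wrist's pose just before it. get_calibration takes no time and is no camera call.
- arm.sign_off(): hands the job in; it is judged then, once.
The state is a dict: "time": time; "q": joint angles; "joint_velocities": joint speeds; "tau": joint torques, N m; "tool_pos": TCP position; "tcp_rot": TCP orientation; "contact_force": force on the tool from outside, world axes, zero at the start; "ft_torque": the same for the moment, N m; "gripper_width": finger opening in mm; "gripper_force": force on a finger pad.
Only numpy, scipy, OpenCV 4.12 (cv2) and the standard library are available. Lean on these libraries where they do the work, as an engineer would, in place of code of your own. Each camera call takes 0.05 s, during which the arm holds its last target. There are 200 camera calls.

## Working session

There is one attempt and no reset: what is moved stays moved. The work goes in short steps, Python scripts to look and compute and a tool call to move; the robot and the scene stay as the last step left them, time stands still between calls to the robot, and variables do not carry over. Pictures are saved under pics/ and viewed, at most 14 in all, crops included, and the job is handed in when it is done.

Besides the shell and the picture viewer there is one more tool, called after "Call:" in YAML: its name, and indented under it one key for each argument. drive_tool: Moves the arm, as the interface text tells. Its arguments: {"type":"object","properties":{"series":{"type":"array"},"jaw":{"type":"number"}},"required":["series"]}

```bash
mkdir -p pics; python3 - <<'E'
from cell import arm
import cv2
for n in("scene","top"):
    im=arm.get_image(n); cv2.imwrite(f"pics/{n}0.png",im[:,:,::-1])
    print(n,arm.get_calibration(n))
print(arm.get_calibration("wrist"));print(arm.read_state())
E
```

```text
scene {'mtx': array([[614.20990058,   0.        , 325.56377172],
       [  0.        , 614.20990058, 230.90080628],
       [  0.        ,   0.        ,   1.        ]]), 'D': array([0.03668253, 0.        , 0.        , 0.        , 0.        ]), 'rvec': array([ 1.89835604, -1.01840368,  0.60723676]), 'tvec': array([-423.02868689,  209.34001045,  575.86334945])}
top {'mtx': array([[439.46700492,   0.        , 308.6069144 ],
       [  0.        , 439.46700492, 229.57310275],
       [  0.        ,   0.        ,   1.        ]]), 'D': array([-0.02181343,  0.        ,  0.        ,  0.        ,  0.        ]), 'rvec': array([ 2.12195024, -2.11766581,  0.18822759]), 'tvec': array([-170.02667724,  535.67216312,  779.10482428])}
{'mtx': array([[369.54107038,   0.        , 313.24245914],
       [  0.        , 369.54107038, 238.2529989 ],
       [  0.        ,   0.        ,   1.        ]]), 'D': array([-0.05832909,  0.        ,  0.        ,  0.        ,  0.        ]), 'T_tool_cam': array([[-3.65725317e-04, -9.65746115e-01, -2.59488551e-01,
         6.48532047e+01],
       [ 9.99999618e-01, -1.473499
[... 233 characters left out ...]
.1, 'q': array([ 1.13299737e+00,  3.20220258e-01,  1.56552789e+00,  1.48737483e-05,
        1.25741887e+00, -1.99957734e-02]), 'joint_velocities': array([ 0.0005645 , -0.00034585, -0.00331677,  0.00045168,  0.00114847,
       -0.00108564]), 'tau': array([-7.20523676e-04, -4.16405439e+01, -2.34705216e+01, -2.64905930e-04,
        4.85502533e-03,  8.02601676e-06]), 'tool_pos': array([233.12877635, 525.17430483, 238.58207612]), 'tcp_rot': array([ 2.07387679e-01,  9.78258519e-01, -7.65045560e-04, -1.85503051e-04]), 'contact_force': array([ 0.57091171, -0.24559382,  0.34584854]), 'ft_torque': array([-0.06277711,  0.05614664,  0.01296194]), 'gripper_force': 0.0, 'gripper_width': 85.26882834071937}
```

View pics/top0.png

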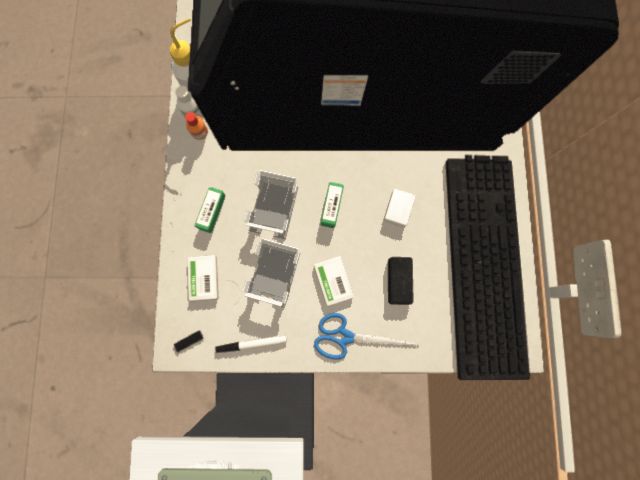

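View pics/scene0.png

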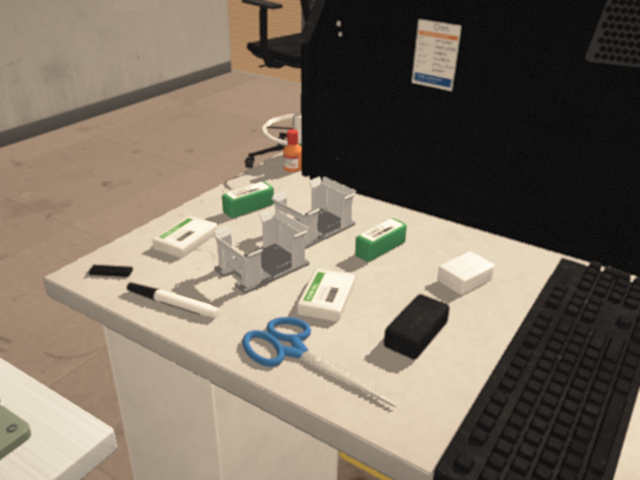

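Top view: the cases are at about (202,278) and (333,281), the mailers at (209,210) and (332,205), and the magazines at (272,203) and (272,273). The cold block is at (399,207) and the adapter at (400,281). I'll enlarge this area for corner picking.

```bash
python3 - <<'E'
import cv2
im=cv2.imread("pics/top0.png")[160:330,175:435]
cv2.imwrite("pics/crop.png",cv2.resize(im,None,fx=3,fy=3,interpolation=cv2.INTER_CUBIC))
E
```

```text
(no output)
```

View pics/crop.png

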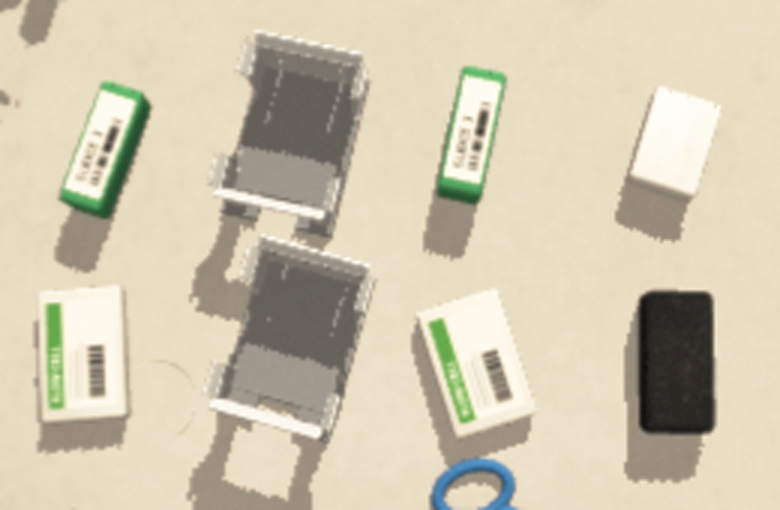

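```bash
cat > h.py <<'E'
import numpy as np,cv2
from cell import arm
def pose(name,st=None):
    c=arm.get_calibration(name)
    if name!="wrist":
        R=cv2.Rodrigues(c["rvec"])[0]; return c,R.T,-R.T@c["tvec"]
    from scipy.spatial.transform import Rotation as Ro
    Rt=Ro.from_quat(st["tcp_rot"]).as_matrix();T=c["T_tool_cam"]
    return c,Rt@T[:3,:3],Rt@T[:3,3]+st["tool_pos"]
def back(name,uv,z,st=None):
    c,R,o=pose(name,st)
    p=cv2.undistortPoints(np.float64(uv).reshape(-1,1,2),c["mtx"],c["D"])[:,0]
    d=np.c_[p,np.ones(len(p))]@R.T
    return (o+d*((np.asarray(z)-o[2])/d[:,2])[:,None])[:,:2]
def rect(P):
    # P: TL TR BR BL in image (far-left, far-right, near-right, near-left)
    P=np.array(P);c=P.mean(0);v=(P[0]+P[1]-P[2]-P[3])/2;w=(P[0]+P[3]-P[1]-P[2])/2
    return "c",c.round(1),"yaw",round(np.arctan2(v[1],v[0]),3),round(np.arctan2(-w[0],w[1]),3),"L,W",round(np.hypot(*v)),round(np.hypot(*w))
E
python3 - <<'E'
from h import *
o=np.array([175,160])
for n,z,q in [("caseL",18,[(40,293),(121,287),(128,414),(42,422)]),("caseR",18,[(420,320),(496,291),(533,408),(462,437)]),
 ("mailL",34,[(105,84),(137,92),(98,212),(63,198)]),("mailR",34,[(467,68),(506,74),(477,200),(440,190)]),
 ("magU",60,[(258,33),(362,53),(325,215),(220,190)]),("magL",60,[(262,238),(370,268),(325,435),(212,403)])]:
    print(n,*rect(back("top",np.array(q)/3+o,[z]*4)))
st=arm.read_state()
from scipy.spatial.transform import Rotation as Ro
print(Ro.from_quat(st["tcp_rot"]).as_matrix().round(3))
im=arm.get_image("wrist"); cv2.imwrite("pics/w0.png",im[:,:,::-1])
E
```

```text
caseL c [447.2  35.2] yaw 0.082 0.087 L,W 82 54
caseR c [ 441.4 -218. ] yaw 0.32 0.375 L,W 78 51
mailL c [580.   25.7] yaw -0.285 -0.318 L,W 81 23
mailR c [ 589.1 -215.1] yaw -0.223 -0.212 L,W 85 25
magU c [ 589.5 -100.1] yaw -0.207 -0.216 L,W 106 68
magL c [ 455.5 -103.1] yaw -0.262 -0.27 L,W 105 70
[[-0.914  0.406 -0.001]
 [ 0.406  0.914 -0.001]
 [ 0.    -0.002 -1.   ]]
```

View pics/w0.png

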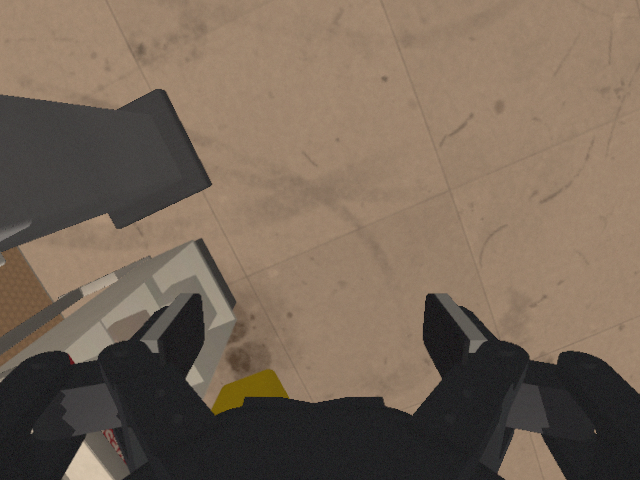

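Wrist view from the start pose: only the floor and cart are in sight. I'll move above the centre of the work area for a closer look.

Call:
drive_tool:
  series:
    - [14, -38, 0, 0.026]
    - [27, -76, 0, 0.052]
    - [41, -114, 0, 0.078]
    - [54, -152, 0, 0.104]
    - [68, -190, 0, 0.13]
  jaw: 1

```text
time: 0.57
tool_pos: [301.2, 333.7, 239.0]
tcp_rot: [0.142, 0.99, -0.0, -0.0]
contact_force: [0.8, 0.0, 0.7]
gripper_width: 85.4
gripper_force: 0.0
```

Call:
drive_tool:
  series:
    - [14, -38, 0, 0.026]
    - [27, -76, 0, 0.052]
    - [41, -114, 0, 0.078]
    - [54, -152, 0, 0.104]
    - [68, -190, 0, 0.13]

```text
time: 0.98
tool_pos: [369.2, 143.7, 239.4]
tcp_rot: [0.078, 0.997, 0.0, 0.0]
contact_force: [0.2, 0.4, 0.7]
gripper_width: 85.2
gripper_force: 0.0
```

Call:
drive_tool:
  series:
    - [14, -38, 0, 0.03]
    - [27, -76, 0, 0.06]
    - [41, -114, 0, 0.1]
    - [54, -152, 0, 0.13]
    - [68, -190, 0, 0.158]

```text
time: 1.4
tool_pos: [437.2, -46.5, 239.3]
tcp_rot: [-0.001, 1.0, 0.0, -0.0]
contact_force: [1.4, 0.5, -0.5]
gripper_width: 85.5
gripper_force: 0.0
```

Call:
drive_tool:
  series:
    - [10, -25, 0, 0]
    - [13, -50, 0, 0]
    - [13, -50, 0, 0]
    - [13, -50, 0, 0]
    - [13, -50, 0, 0]

```text
time: 1.82
tool_pos: [449.9, -94.0, 239.1]
tcp_rot: [0.0, 1.0, 0.0, -0.0]
contact_force: [0.5, 0.4, -0.2]
gripper_width: 85.5
gripper_force: 0.0
```

```bash
python3 - <<'E'
from h import *
import pickle
st=arm.read_state(); im=arm.get_image("wrist"); pickle.dump(st,open("s1.pkl","wb")); cv2.imwrite("pics/w1.png",im[:,:,::-1])
print(st["tool_pos"],st["tcp_rot"],st["q"])
cv2.imwrite("pics/w1c.png",cv2.resize(im[60:330,90:490,::-1],None,fx=2,fy=2,interpolation=cv2.INTER_CUBIC))
E
```

```text
[449.8790782  -94.0003981  239.07001293] [ 7.01617684e-05  9.99999823e-01  4.01254480e-04 -4.33361244e-04] [-2.31400432e-01  1.37988980e-01  1.81023877e+00  6.26258979e-04
  1.19439260e+00 -1.80228693e+00]
```

View pics/w1c.png

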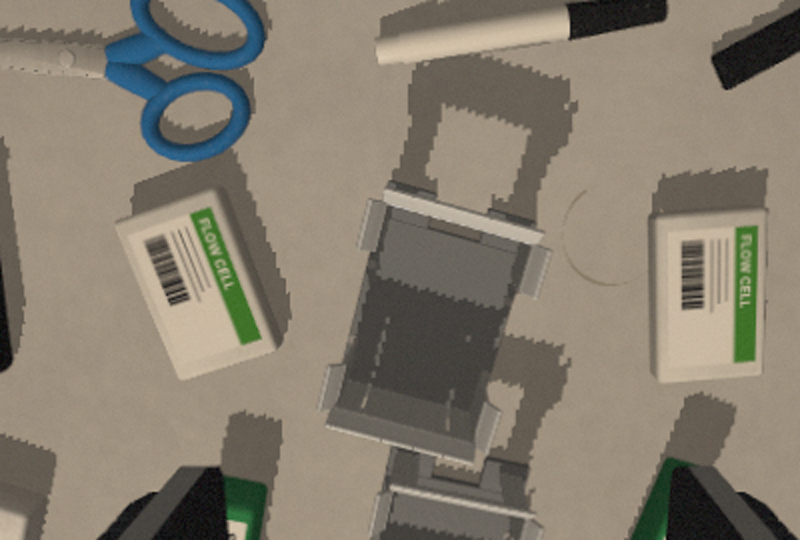

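Wrist view (crop): case L is at about (710,295), case R at (198,285), and magazine L's rim corners are at (386,192), (543,240), (475,458) and (327,425).

```bash
python3 - <<'E'
from h import *
import pickle
st=pickle.load(open("s1.pkl","rb"))
o=np.array([90,60])
for n,z,q in [("caseL",18,[(762,374),(662,380),(657,214),(767,210)]),("caseR",18,[(276,347),(184,378),(120,222),(214,190)]),
 ("magL",60,[(475,458),(327,425),(386,192),(543,240)])]:
    print(n,*rect(back("wrist",np.array(q)/2+o,[z]*4,st)))
E
```

```text
caseL c [449.7  35.9] yaw 0.089 0.052 L,W 82 52
caseR c [ 444.4 -215.1] yaw 0.309 0.313 L,W 81 50
magL c [ 458.2 -100.6] yaw -0.274 -0.264 L,W 104 69
```

Call:
drive_tool:
  series:
    - [0, 30, -25, 0.04]
    - [-1, 62, -50, 0.08]
    - [-2, 96, -75, 0.08]
    - [-2, 118, -100, 0.08]
    - [-2, 130, -130, 0.08]

```text
time: 2.28
tool_pos: [448.2, 39.0, 109.3]
tcp_rot: [-0.042, 0.999, 0.0, 0.001]
contact_force: [-0.4, -1.1, 0.8]
gripper_width: 85.3
gripper_force: 0.0
```

Call:
drive_tool:
  series:
    - [0, 0, -30, 0]
    - [0, 0, -60, 0]
    - [0, 0, -85, 0]
    - [0, 0, -96, 0]
    - [0, 0, -102, 0]

```text
time: 2.7
tool_pos: [446.7, 36.7, 5.8]
tcp_rot: [-0.041, 0.999, 0.0, -0.002]
contact_force: [-0.5, -0.4, 0.1]
gripper_width: 85.2
gripper_force: 0.0
```

Call:
drive_tool:
  series:
    - [0, 0, 0, 0]
    - [0, 0, 0, 0]
    - [0, 0, 0, 0]
    - [0, 0, 0, 0]
    - [0, 0, 0, 0]
  jaw: 0

```text
time: 3.12
tool_pos: [449.3, 35.8, 8.7]
tcp_rot: [-0.04, 0.999, 0.0, 0.002]
contact_force: [-0.6, 2.3, 7.0]
gripper_width: 53.7
gripper_force: 63.8
```

Call:
drive_tool:
  series:
    - [0, 0, 10, 0]
    - [0, 0, 40, 0]
    - [0, 0, 80, 0]
    - [0, 0, 113, 0]
    - [0, 0, 113, 0]

```text
time: 3.53
tool_pos: [452.6, 35.7, 126.7]
tcp_rot: [-0.04, 0.999, 0.0, 0.007]
contact_force: [0.1, -0.0, -0.3]
gripper_width: 53.4
gripper_force: 63.5
```

Call:
drive_tool:
  series:
    - [2, -30, 0, -0.09]
    - [4, -65, 0, -0.18]
    - [6, -100, 0, -0.27]
    - [8, -125, 0, -0.347]
    - [8.7, -137.6, 0, -0.347]

```text
time: 3.95
tool_pos: [457.1, -104.7, 120.3]
tcp_rot: [0.135, 0.991, -0.0, 0.001]
contact_force: [0.3, -0.2, -0.2]
gripper_width: 53.4
gripper_force: 63.5
```

Call:
drive_tool:
  series:
    - [0, 0, -10, 0]
    - [0, 0, -20, 0]
    - [0, 0, -20, 0]
    - [0, 0, -20, 0]
    - [0, 0, -20, 0]

```text
time: 4.37
tool_pos: [457.1, -102.0, 100.6]
tcp_rot: [0.133, 0.991, 0.0, 0.0]
contact_force: [-0.5, -0.2, -0.4]
gripper_width: 53.2
gripper_force: 63.5
```

```bash
python3 - <<'E'
from h import *
import pickle
st=arm.read_state(); im=arm.get_image("wrist");pickle.dump(st,open("s2.pkl","wb")); t=arm.get_image("top")
print(st["tool_pos"],st["gripper_width"])
a=cv2.resize(im[:,:,::-1],(533,400)); b=cv2.resize(t[160:330,220:320,::-1],(235,400))
cv2.imwrite("pics/w2.png",np.hstack([a,b]))
E
```

```text
[ 457.14323923 -101.97262337  100.60269171] 53.23178525359562
```

View pics/w2.png

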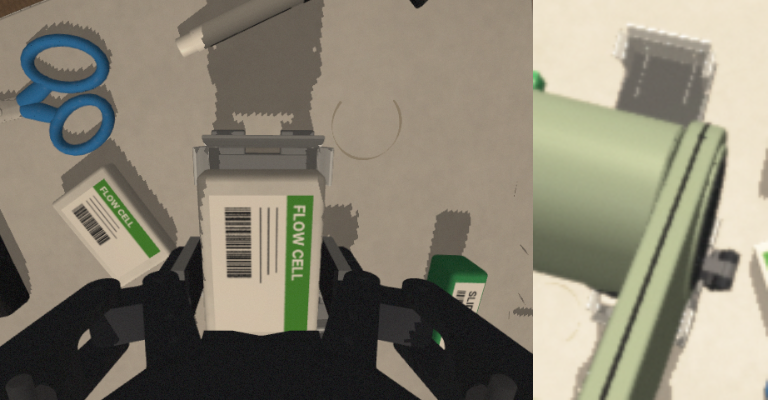

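Wrist view: the case is held square. Its near edge is at display row about 172, and the magazine's near bar is at row about 136, both centred near column 264.

```bash
python3 - <<'E'
from h import *
import pickle
st=pickle.load(open("s2.pkl","rb"));k=1.2
p=back("wrist",np.array([(264,172),(265,136),(207,172),(322,172),(202,138),(327,138)])*k,[110,60,110,110,60,60],st)-st["tool_pos"][:2]
u=np.array([np.cos(-.267),np.sin(-.267)]);v=np.array([-u[1],u[0]])
print((p@u).round(1),(p@v).round(1))
E
```

```text
[-42.8 -54.1 -42.8 -42.8 -53.1 -53.1] [  1.1   2.  -22.1  24.7 -33.1  36.6]
```

Call:
drive_tool:
  series:
    - [0, 0.5, -15, 0]
    - [0, 0.5, -30, 0]
    - [0, 0.5, -40, 0]
    - [0, 0.5, -48, 0]
    - [0, 0.5, -55, 0]

```text
time: 4.88
tool_pos: [457.3, -101.4, 45.1]
tcp_rot: [0.133, 0.991, 0.0, 0.0]
contact_force: [-0.3, -0.5, 0.1]
gripper_width: 53.5
gripper_force: 63.5
```

Call:
drive_tool:
  series:
    - [0, 0, -8, 0]
    - [0, 0, -16, 0]
    - [0, 0, -23, 0]
    - [0, 0, -28, 0]
    - [0, 0, -30, 0]

```text
time: 5.3
tool_pos: [456.6, -101.4, 14.7]
tcp_rot: [0.133, 0.991, 0.0, -0.001]
contact_force: [-5.3, 2.3, 21.7]
gripper_width: 53.9
gripper_force: 66.2
```

Call:
drive_tool:
  series:
    - [0, 0, 0.5, 0]
    - [0, 0, 0.5, 0]
    - [0, 0, 0.5, 0]
    - [0, 0, 0.5, 0]
    - [0, 0, 0.5, 0]
  jaw: 0.95

```text
time: 5.72
tool_pos: [457.2, -101.6, 16.1]
tcp_rot: [0.133, 0.991, -0.0, 0.0]
contact_force: [-1.2, -0.4, 0.2]
gripper_width: 81.2
gripper_force: 0.0
```

Call:
drive_tool:
  series:
    - [0, 0, 8, 0]
    - [0, 0, 30, 0]
    - [0, 0, 65, 0]
    - [0, 0, 105, 0]
    - [0, 0, 115, 0]

```text
time: 6.13
tool_pos: [460.0, -102.3, 136.7]
tcp_rot: [0.133, 0.991, -0.001, 0.005]
contact_force: [0.3, -0.9, 0.6]
gripper_width: 80.8
gripper_force: 0.0
```

Call:
drive_tool:
  series:
    - [-3, -25, 0, 0.12]
    - [-6, -55, 0, 0.24]
    - [-9, -85, 0, 0.36]
    - [-12, -108, 0, 0.48]
    - [-14, -115, 0, 0.587]

```text
time: 6.55
tool_pos: [443.1, -219.5, 131.8]
tcp_rot: [-0.161, 0.987, -0.001, 0.001]
contact_force: [-0.4, 1.1, 0.3]
gripper_width: 80.8
gripper_force: 0.0
```

Call:
drive_tool:
  series:
    - [0, 0, -30, 0]
    - [0, 0, -65, 0]
    - [0, 0, -98, 0]
    - [0, 0, -115, 0]
    - [0, 0, -121.5, 0]

```text
time: 6.97
tool_pos: [441.3, -215.8, 7.3]
tcp_rot: [-0.159, 0.987, 0.002, -0.002]
contact_force: [0.5, -0.2, -0.0]
gripper_width: 81.0
gripper_force: 0.0
```

Call:
drive_tool:
  series:
    - [0, 0, 0, 0]
    - [0, 0, 0, 0]
    - [0, 0, 0, 0]
    - [0, 0, 0, 0]
    - [0, 0, 0, 0]
  jaw: 0

```text
time: 7.38
tool_pos: [444.2, -217.1, 11.0]
tcp_rot: [-0.159, 0.987, -0.001, 0.001]
contact_force: [0.0, 0.9, 7.0]
gripper_width: 53.5
gripper_force: 64.1
```

Call:
drive_tool:
  series:
    - [0, 0, 10, 0]
    - [0, 0, 40, 0]
    - [0, 0, 80, 0]
    - [0, 0, 110, 0]
    - [0, 0, 116, 0]

```text
time: 7.8
tool_pos: [445.8, -218.0, 131.3]
tcp_rot: [-0.159, 0.987, -0.003, 0.004]
contact_force: [0.4, -0.1, -0.8]
gripper_width: 53.3
gripper_force: 63.4
```

Call:
drive_tool:
  series:
    - [25, 20, 0, -0.11]
    - [55, 44, 0, -0.22]
    - [87, 69, 0, -0.33]
    - [118, 94, 0, -0.44]
    - [140, 112, 0, -0.53]

```text
time: 8.22
tool_pos: [585.1, -102.4, 125.7]
tcp_rot: [0.107, 0.994, 0.0, 0.001]
contact_force: [-0.5, -1.0, -0.8]
gripper_width: 53.4
gripper_force: 63.3
```

Call:
drive_tool:
  series:
    - [4, 3, -6, 0]
    - [8, 6, -15, 0]
    - [8, 6, -20, 0]
    - [8, 6, -20, 0]
    - [8, 6, -20, 0]

```text
time: 8.63
tool_pos: [589.4, -99.3, 104.6]
tcp_rot: [0.105, 0.994, 0.0, -0.001]
contact_force: [-0.2, 1.0, -0.0]
gripper_width: 53.5
gripper_force: 63.3
```

```bash
python3 - <<'E'
from h import *
import pickle
st=arm.read_state(); im=arm.get_image("wrist");pickle.dump(st,open("s3.pkl","wb"))
print(st["tool_pos"],st["gripper_width"])
cv2.imwrite("pics/w3.png",cv2.resize(im[100:420,160:560,::-1],None,fx=1.8,fy=1.8,interpolation=cv2.INTER_CUBIC))
E
```

```text
[589.4333543  -99.34396656 104.63678903] 53.5367373850786
```

View pics/w3.png

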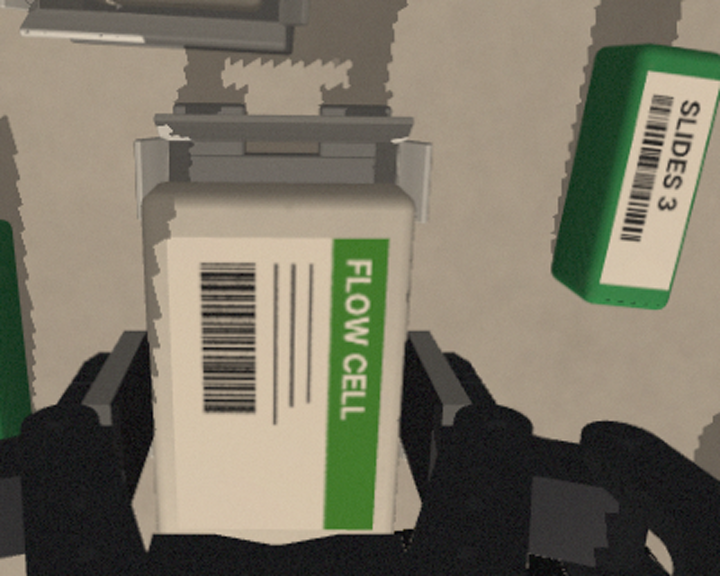

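Wrist view: the case's near edge is at row about 185 (columns 145–411), and magazine U's near bar is at row about 117 (columns 155–413), all square to each other.

```bash
python3 - <<'E'
from h import *
import pickle
st=pickle.load(open("s3.pkl","rb"))
p=back("wrist",np.array([(278,190),(284,117),(145,195),(411,195),(155,118),(413,118)])/1.8+[160,100],[112,60,112,112,60,60],st)-st["tool_pos"][:2]
u=np.array([np.cos(-.21),np.sin(-.21)]);v=np.array([-u[1],u[0]])
print((p@u).round(1),(p@v).round(1))
E
```

```text
[-42.7 -53.2 -41.8 -41.7 -53.  -53. ] [  0.3   2.  -25.3  25.9 -32.1  36.1]
```

Call:
drive_tool:
  series:
    - [-1, 1, -15, 0]
    - [-1.5, 1, -30, 0]
    - [-1.5, 1, -40, 0]
    - [-1.5, 1, -48, 0]
    - [-1.5, 1, -55, 0]

```text
time: 9.1
tool_pos: [589.3, -98.0, 49.9]
tcp_rot: [0.105, 0.994, 0.0, -0.0]
contact_force: [0.6, -0.6, -1.4]
gripper_width: 53.4
gripper_force: 63.3
```

Call:
drive_tool:
  series:
    - [0, 0, -8, 0]
    - [0, 0, -16, 0]
    - [0, 0, -23, 0]
    - [0, 0, -29, 0]
    - [0, 0, -32, 0]

```text
time: 9.52
tool_pos: [589.2, -97.5, 17.4]
tcp_rot: [0.105, 0.995, 0.0, -0.001]
contact_force: [-0.1, -0.1, -0.4]
gripper_width: 53.5
gripper_force: 63.4
```

Call:
drive_tool:
  series:
    - [0, 0, -1, 0]
    - [0, 0, -1.5, 0]
    - [0, 0, -2, 0]
    - [0, 0, -2, 0]
    - [0, 0, -2, 0]

```text
time: 9.93
tool_pos: [589.4, -97.5, 17.0]
tcp_rot: [0.105, 0.995, 0.0, 0.0]
contact_force: [-2.3, 0.9, 5.5]
gripper_width: 52.9
gripper_force: 64.1
```

Call:
drive_tool:
  series:
    - [0, 0, 0.5, 0]
    - [0, 0, 0.5, 0]
    - [0, 0, 0.5, 0]
    - [0, 0, 0.5, 0]
    - [0, 0, 0.5, 0]
  jaw: 0.95

```text
time: 10.35
tool_pos: [589.6, -97.6, 16.7]
tcp_rot: [0.105, 0.995, 0.0, 0.0]
contact_force: [-0.6, 0.6, 0.9]
gripper_width: 81.2
gripper_force: 0.0
```

Call:
drive_tool:
  series:
    - [0, 0, 8, 0]
    - [0, 0, 30, 0]
    - [0, 0, 65, 0]
    - [0, 0, 105, 0]
    - [0, 0, 123.2, 0]

```text
time: 10.77
tool_pos: [591.7, -97.9, 145.4]
tcp_rot: [0.105, 0.994, -0.0, 0.004]
contact_force: [1.4, -0.4, 0.4]
gripper_width: 81.0
gripper_force: 0.0
```

Call:
drive_tool:
  series:
    - [-2, 30, 0, -0.03]
    - [-4, 65, 0, -0.06]
    - [-6, 100, 0, -0.09]
    - [-7.5, 124.5, 0, -0.09]
    - [-7.5, 124.5, 0, -0.09]

```text
time: 11.18
tool_pos: [581.6, 31.1, 140.8]
tcp_rot: [0.147, 0.989, 0.001, 0.0]
contact_force: [-0.2, -0.6, -0.0]
gripper_width: 81.4
gripper_force: 0.0
```

```bash
python3 - <<'E'
from h import *
import pickle
st=arm.read_state(); im=arm.get_image("wrist");pickle.dump(st,open("s4.pkl","wb"))
print(st["tool_pos"],st["gripper_width"])
cv2.imwrite("pics/w4.png",cv2.resize(im[80:400,20:460,::-1],None,fx=1.8,fy=1.8,interpolation=cv2.INTER_CUBIC))
E
```

```text
[581.59179591  31.07622435 140.7624039 ] 81.36682700616038
```

View pics/w4.png

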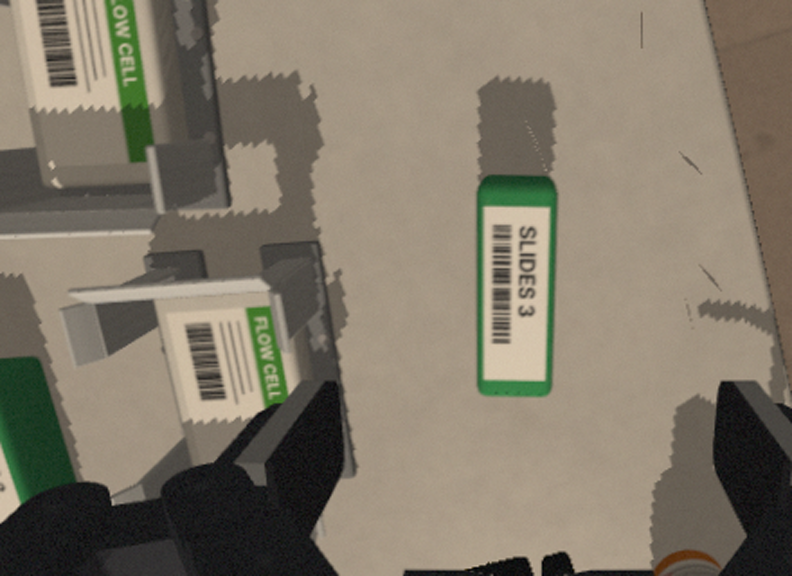

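Wrist view: mailer L's top has corners at about (480,195), (555,195), (550,392) and (479,392). Both cases are lying inside their magazines.

```bash
python3 - <<'E'
from h import *
import pickle
st=pickle.load(open("s4.pkl","rb"))
print(*rect(back("wrist",np.array([(550,392),(479,392),(480,195),(555,195)])/1.8+[20,80],[34]*4,st)))
E
```

```text
c [584.6  25.5] yaw -0.316 -0.297 L,W 77 27
```

Call:
drive_tool:
  series:
    - [2.5, -1.5, -30, 0]
    - [2.5, -1.5, -65, 0]
    - [2.5, -1.5, -100, 0]
    - [2.5, -1.5, -119, 0]
    - [2.5, -1.5, -125, 0]

```text
time: 11.65
tool_pos: [582.2, 24.3, 11.7]
tcp_rot: [0.15, 0.989, -0.001, -0.003]
contact_force: [-0.1, 0.1, 0.4]
gripper_width: 81.0
gripper_force: 0.0
```

Call:
drive_tool:
  series:
    - [0, 0, 0, 0]
    - [0, 0, 0, 0]
    - [0, 0, 0, 0]
    - [0, 0, 0, 0]
    - [0, 0, 0, 0]
  jaw: 0

```text
time: 12.07
tool_pos: [586.0, 25.3, 17.1]
tcp_rot: [0.149, 0.989, 0.0, 0.002]
contact_force: [0.9, -0.2, 1.0]
gripper_width: 28.6
gripper_force: 60.7
```

Call:
drive_tool:
  series:
    - [0, 0, 0, 0]
    - [0, 0, 0, 0]
    - [0, 0, 0, 0]
    - [0, 0, 0, 0]
    - [0, 0, 0, 0]

```text
time: 12.48
tool_pos: [586.0, 25.4, 17.0]
tcp_rot: [0.149, 0.989, 0.0, 0.002]
contact_force: [-0.0, -0.9, 7.0]
gripper_width: 28.7
gripper_force: 61.5
```

Call:
drive_tool:
  series:
    - [0, 0, 10, 0]
    - [0, 0, 40, 0]
    - [0, 0, 80, 0]
    - [0, 0, 115, 0]
    - [0, 0, 130, 0]

```text
time: 12.9
tool_pos: [586.6, 25.6, 150.9]
tcp_rot: [0.149, 0.989, 0.001, 0.004]
contact_force: [1.3, 0.5, -0.8]
gripper_width: 28.9
gripper_force: 60.5
```

Call:
drive_tool:
  series:
    - [1, -25, 0, 0.03]
    - [2.5, -60, 0, 0.06]
    - [4, -95, 0, 0.09]
    - [5, -118, -5, 0.09]
    - [5, -123, -10, 0.09]

```text
time: 13.32
tool_pos: [589.7, -101.0, 136.0]
tcp_rot: [0.106, 0.994, -0.001, 0.001]
contact_force: [0.9, 0.4, -0.8]
gripper_width: 29.1
gripper_force: 60.5
```

Call:
drive_tool:
  series:
    - [0, 0, -10, 0]
    - [0, 0, -20, 0]
    - [0, 0, -25, 0]
    - [0, 0, -25, 0]
    - [0, 0, -25, 0]

```text
time: 13.73
tool_pos: [589.3, -96.3, 109.5]
tcp_rot: [0.104, 0.995, 0.0, -0.001]
contact_force: [-0.1, 0.3, -0.9]
gripper_width: 28.7
gripper_force: 60.4
```

```bash
python3 - <<'E'
from h import *
import pickle
st=arm.read_state(); im=arm.get_image("wrist");pickle.dump(st,open("s5.pkl","wb"))
print(st["tool_pos"],st["gripper_width"])
cv2.imwrite("pics/w5.png",cv2.resize(im[100:420,100:500,::-1],None,fx=1.8,fy=1.8,interpolation=cv2.INTER_CUBIC))
E
```

```text
[589.25340104 -96.28824645 109.46894937] 28.70079172504383
```

View pics/w5.png

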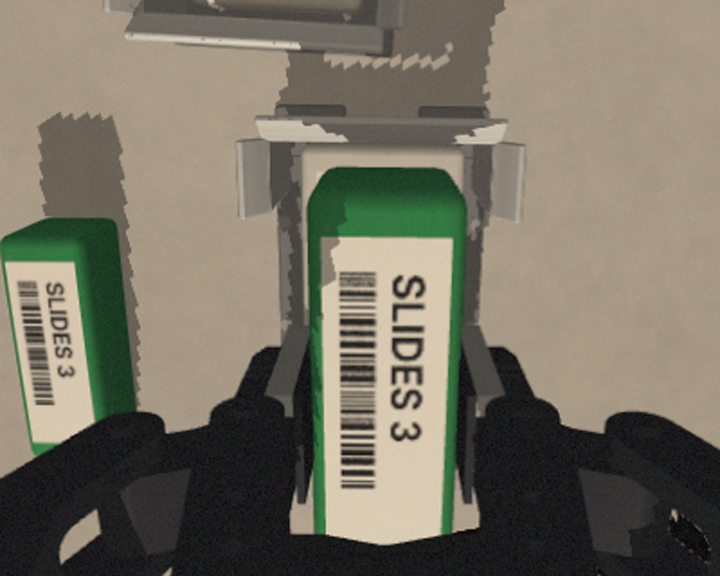

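Wrist view: the mailer is held over magazine U and centred at column about 387. Its bottom near edge is at row about 170, and the magazine bar runs across columns 257–507.

```bash
python3 - <<'E'
from h import *
import pickle
st=pickle.load(open("s5.pkl","rb"))
p=back("wrist",np.array([(388,169),(386,206),(382,118),(384,149)])/1.8+[100,100],[92.5,126.5,60,24],st)-st["tool_pos"][:2]
u=np.array([np.cos(-.21),np.sin(-.21)]);v=np.array([-u[1],u[0]])
print((p@u).round(1),(p@v).round(1))
E
```

```text
[-43.3 -41.5 -52.5 -40.1] [ 0.7  0.2 -0.8 -0.2]
```

Call:
drive_tool:
  series:
    - [0, 0, -15, 0]
    - [0, 0, -30, 0]
    - [0, 0, -45, 0]
    - [0, 0, -58, 0]
    - [0, 0, -66, 0]

```text
time: 14.2
tool_pos: [589.3, -96.9, 43.2]
tcp_rot: [0.104, 0.995, 0.0, -0.0]
contact_force: [0.4, 0.2, -1.4]
gripper_width: 29.1
gripper_force: 60.5
```

Call:
drive_tool:
  series:
    - [0, 0, -1, 0]
    - [0, 0, -2, 0]
    - [0, 0, -3, 0]
    - [0, 0, -4, 0]
    - [0, 0, -4, 0]

```text
time: 14.62
tool_pos: [590.2, -97.6, 41.1]
tcp_rot: [0.105, 0.995, 0.0, 0.001]
contact_force: [0.2, 0.3, 1.9]
gripper_width: 29.3
gripper_force: 60.8
```

Call:
drive_tool:
  series:
    - [0, 0, 0.5, 0]
    - [0, 0, 0.5, 0]
    - [0, 0, 0.5, 0]
    - [0, 0, 0.5, 0]
    - [0, 0, 0.5, 0]
  jaw: 0.95

```text
time: 15.03
tool_pos: [589.5, -97.6, 40.6]
tcp_rot: [0.105, 0.995, 0.0, 0.0]
contact_force: [-0.2, -0.0, 0.3]
gripper_width: 81.1
gripper_force: 0.0
```

Call:
drive_tool:
  series:
    - [0, 0, 8, 0]
    - [0, 0, 30, 0]
    - [0, 0, 65, 0]
    - [0, 0, 99.5, 0]
    - [0, 0, 99.5, 0]

```text
time: 15.45
tool_pos: [593.7, -98.3, 147.8]
tcp_rot: [0.105, 0.994, -0.001, 0.007]
contact_force: [1.4, 0.2, 0.6]
gripper_width: 81.1
gripper_force: 0.0
```

Call:
drive_tool:
  series:
    - [1, -30, 0, 0]
    - [2, -65, 0, 0]
    - [3, -100, 0, 0]
    - [3, -116, 0, 0]
    - [3, -116, 0, 0]

```text
time: 15.87
tool_pos: [592.5, -216.9, 140.3]
tcp_rot: [0.107, 0.994, -0.001, 0.001]
contact_force: [0.2, 0.7, 0.4]
gripper_width: 81.1
gripper_force: 0.0
```

```bash
python3 - <<'E'
from h import *
import pickle
st=arm.read_state(); im=arm.get_image("wrist");pickle.dump(st,open("s6.pkl","wb"))
print(st["tool_pos"],st["gripper_width"])
cv2.imwrite("pics/w6.png",cv2.resize(im[80:400,200:640,::-1],None,fx=1.8,fy=1.8,interpolation=cv2.INTER_CUBIC))
E
```

```text
[ 592.50877905 -216.92983002  140.2693672 ] 81.05629228026162
```

View pics/w6.png

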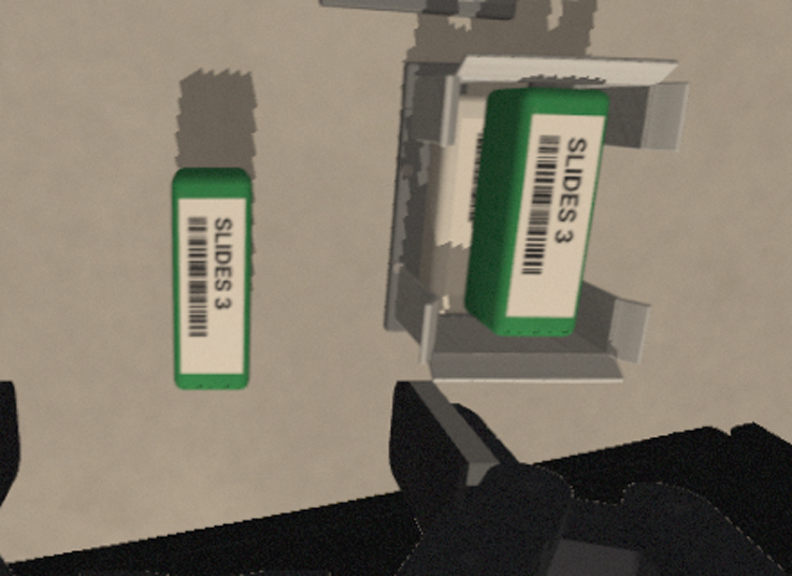

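Wrist view: mailer U is loaded and flat. Mailer R's top has corners at about (174,188), (250,188), (248,385) and (175,385). A black front edge runs along the bottom, and I'll check its distance.

```bash
python3 - <<'E'
from h import *
import pickle
st=pickle.load(open("s6.pkl","rb"))
f=lambda q:np.array(q)/1.8+[200,80]
print(*rect(back("wrist",f([(248,385),(175,385),(174,188),(250,188)]),[34]*4,st)))
for z in (0,100,200): print(z,back("wrist",f([(100,545),(390,493),(700,430)]),[z]*3,st).round())
E
```

```text
c [ 594.8 -214.8] yaw -0.213 -0.213 L,W 76 28
0 [[ 717. -296.]
 [ 719. -155.]
 [ 720.   -6.]]
100 [[ 648. -262.]
 [ 649. -173.]
 [ 650.  -78.]]
200 [[ 580. -228.]
 [ 580. -190.]
 [ 580. -150.]]
```

Call:
drive_tool:
  series:
    - [2.5, -1.5, -30, 0]
    - [2.5, -1.5, -65, 0]
    - [2.5, -1.5, -100, 0]
    - [2.5, -1.5, -119, 0]
    - [2.5, -1.5, -125, 0]

```text
time: 16.33
tool_pos: [592.5, -212.4, 11.3]
tcp_rot: [0.104, 0.995, 0.001, -0.004]
contact_force: [-0.5, 0.5, 0.5]
gripper_width: 81.3
gripper_force: 0.0
```

Call:
drive_tool:
  series:
    - [0, 0, 0, 0]
    - [0, 0, 0, 0]
    - [0, 0, 0, 0]
    - [0, 0, 0, 0]
    - [0, 0, 0, 0]
  jaw: 0

```text
time: 16.75
tool_pos: [596.4, -215.4, 17.2]
tcp_rot: [0.105, 0.995, -0.0, 0.002]
contact_force: [0.2, -0.6, -0.2]
gripper_width: 29.0
gripper_force: 60.1
```

Call:
drive_tool:
  series:
    - [0, 0, 0, 0]
    - [0, 0, 0, 0]
    - [0, 0, 0, 0]
    - [0, 0, 0, 0]
    - [0, 0, 0, 0]

```text
time: 17.17
tool_pos: [596.4, -215.4, 17.2]
tcp_rot: [0.105, 0.994, -0.0, 0.002]
contact_force: [-1.3, 1.0, 5.8]
gripper_width: 29.0
gripper_force: 61.2
```

Call:
drive_tool:
  series:
    - [0, 0, 10, 0]
    - [0, 0, 40, 0]
    - [0, 0, 80, 0]
    - [0, 0, 115, 0]
    - [0, 0, 130, 0]

```text
time: 17.58
tool_pos: [597.0, -215.9, 151.1]
tcp_rot: [0.105, 0.994, -0.001, 0.004]
contact_force: [0.8, 0.6, -0.5]
gripper_width: 28.8
gripper_force: 60.2
```

Call:
drive_tool:
  series:
    - [-25, 20, 0, -0.01]
    - [-55, 45, 0, -0.02]
    - [-86, 71, 0, -0.04]
    - [-115, 95, 0, -0.057]
    - [-135, 111, 0, -0.057]

```text
time: 18.0
tool_pos: [456.4, -102.2, 145.3]
tcp_rot: [0.133, 0.991, 0.0, -0.001]
contact_force: [-0.9, 0.2, 0.1]
gripper_width: 29.1
gripper_force: 60.2
```

Call:
drive_tool:
  series:
    - [-3, 2.5, -10, 0]
    - [-3, 2.5, -25, 0]
    - [-3, 2.5, -35, 0]
    - [-3, 2.5, -35, 0]
    - [-3, 2.5, -35, 0]

```text
time: 18.42
tool_pos: [456.7, -101.5, 110.3]
tcp_rot: [0.133, 0.991, 0.0, -0.0]
contact_force: [0.5, -0.5, 0.4]
gripper_width: 29.0
gripper_force: 60.2
```

```bash
python3 - <<'E'
from h import *
import pickle
st=arm.read_state(); im=arm.get_image("wrist");pickle.dump(st,open("s7.pkl","wb"))
print(st["tool_pos"],st["gripper_width"])
cv2.imwrite("pics/w7.png",cv2.resize(im[100:420,100:500,::-1],None,fx=1.8,fy=1.8,interpolation=cv2.INTER_CUBIC))
E
```

```text
[ 456.74089928 -101.52685062  110.33842646] 29.026180510522007
```

View pics/w7.png

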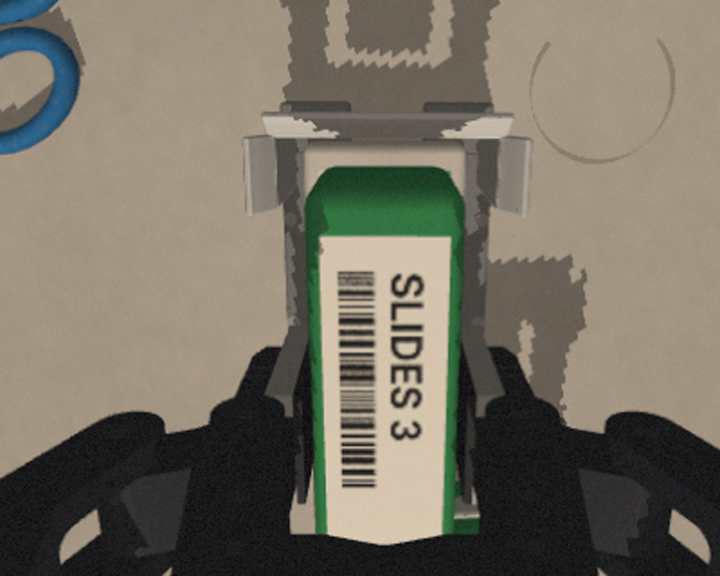

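The mailer is centred over magazine L (mailer column about 386, bar about 388, near edge at row 168), the same alignment as before. I'll lower it in.

Call:
drive_tool:
  series:
    - [0, 0, -15, 0]
    - [0, 0, -30, 0]
    - [0, 0, -45, 0]
    - [0, 0, -58, 0]
    - [0, 0, -66, 0]

```text
time: 18.88
tool_pos: [457.2, -101.7, 43.7]
tcp_rot: [0.133, 0.991, 0.0, -0.0]
contact_force: [-0.7, -0.2, -1.2]
gripper_width: 29.0
gripper_force: 60.2
```

Call:
drive_tool:
  series:
    - [0, 0, -1, 0]
    - [0, 0, -2, 0]
    - [0, 0, -3, 0]
    - [0, 0, -4, 0]
    - [0, 0, -4, 0]

```text
time: 19.3
tool_pos: [457.8, -101.8, 41.2]
tcp_rot: [0.133, 0.991, -0.0, 0.001]
contact_force: [-1.6, -0.5, 4.8]
gripper_width: 28.6
gripper_force: 60.7
```

Call:
drive_tool:
  series:
    - [0, 0, 0.5, 0]
    - [0, 0, 0.5, 0]
    - [0, 0, 0.5, 0]
    - [0, 0, 0.5, 0]
    - [0, 0, 0.5, 0]
  jaw: 0.95

```text
time: 19.72
tool_pos: [457.0, -101.6, 40.5]
tcp_rot: [0.133, 0.991, 0.0, 0.0]
contact_force: [-0.1, 1.1, 0.2]
gripper_width: 80.8
gripper_force: 0.0
```

Call:
drive_tool:
  series:
    - [0, 0, 8, 0]
    - [0, 0, 30, 0]
    - [0, 0, 65, 0]
    - [0, 0, 105, 0]
    - [0, 0, 140, 0]

```text
time: 20.13
tool_pos: [456.9, -101.5, 183.0]
tcp_rot: [0.133, 0.991, 0.0, 0.0]
contact_force: [2.2, -0.1, 0.2]
gripper_width: 81.2
gripper_force: 0.0
```

Call:
drive_tool:
  series:
    - [-10, 30, 10, 0]
    - [-20, 65, 20, 0]
    - [-30, 100, 20, 0]
    - [-40, 135, 20, 0]
    - [-45, 160, 20, 0]

```text
time: 20.55
tool_pos: [410.4, 60.4, 201.4]
tcp_rot: [0.133, 0.991, 0.0, 0.0]
contact_force: [0.7, 0.8, -1.0]
gripper_width: 81.0
gripper_force: 0.0
```

Call:
drive_tool:
  series:
    - [-10, 35, 0, 0]
    - [-20, 70, 0, 0]
    - [-30, 100, 0, 0]
    - [-30, 100, 0, 0]
    - [-30, 100, 0, 0]

```text
time: 20.97
tool_pos: [381.4, 159.5, 201.0]
tcp_rot: [0.131, 0.991, 0.0, 0.0]
contact_force: [0.1, 0.5, -0.1]
gripper_width: 81.1
gripper_force: 0.0
```

```bash
python3 - <<'E'
from h import *
t=arm.get_image("top"); s=arm.get_image("scene")
cv2.imwrite("pics/e.png",np.hstack([cv2.resize(t[160:330,205:435,::-1],(460,340)),cv2.resize(s[160:330,200:370,::-1],(340,340))]))
E
```

```text
(no output)
```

View pics/e.png

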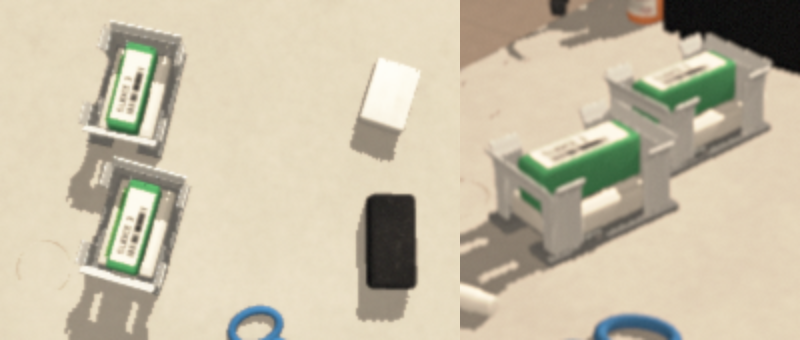

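Both magazines hold a flat case with a mailer centred on top (display positions (132,85) and (132,225)), and the bystanders haven't moved. I'll hand in.

```bash
python3 -c "
from cell import arm
print(arm.sign_off())"
```

```text
the job is handed in; nothing more can be done
None
```

Both magazines are loaded with a case on the floor and a mailer centred on top, and the job was handed in at about 21 s; the hand-in gave no verdict back.

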